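# Pop open the rice cooker and steady its lid

### The arm

A 6-joint arm with a two-finger parallel gripper is mounted at the origin on a cart in front of the work surface, level with it; the furniture and walls round the work are solid. World frame = base frame: x ahead of the robot, y to its left, z up, the work surface at z = 0. Lengths are in m, angles in rad, forces in N, time in s.
With the tool pointing down it reaches from about 0.3 to 0.875 m from the base axis. Payload 6.4 kg.
Tool frame: the origin (TCP) lies between the finger pads; the fingertips stand 8 mm ahead of it and the grasp point (between the pads) lies 11 mm behind it; z points along the fingers, y is the direction in which the jaws open and shut (so a half turn about z gives the same grasp; the last joint's range is limited). The gripper opens to 85 mm and grips with 20 to 120 N. Pads are 22 mm wide; open, the fingers measure 114 mm over their backs; the gripper's body (76 mm by 85 mm) begins 54 mm behind the grasp point. The pads swing forward as they close: fully open they stand 13 mm farther back than shut.
Start: joints at [1.082, 0.181, 1.607, -0, 1.354, -0.206], TCP at [0.16, 0.552, 0.239] pointing down, gripper open.
Joint ranges: [-2.99, 2.99], [-0.89, 2.07], [0.3, 2.58], [-1.14, 4.28], [0, 2.63], [-3.12, 3.12]. Speed limits (rad/s): [2.57, 2.57, 3.01, 3.14, 3.14, 3.14].

### API

Orientations are given as a unit quaternion [w, x, y, z].
In Python, from bench import monitor, viewer, workorder, spotter gives the robot as it stands. The module is installed in compiled form; this text tells all that it offers.
- The arm moves only by the tool move_arm, never from a script. Its argument "motion" is a list of rows, each a list of 3 entries, a list of its own where there are three numbers: the shift along the tool's x, y, z in units of 60 mm (1.0 is 60 mm), then the turn, a rotation vector about the tool's x, y, z in units of 8 degrees (1.0 is 8 degrees), then the opening in per cent of the stroke, from 0 (shut) to 100 (fully open). In form: [[[dx, dy, dz], [rx, ry, rz], grip], ...]. A call has 1 to 10 rows; each row is the pose to reach, as a shift and turn from the pose commanded when the call began, along the tool's axes at that moment; what a row does not reach only later rows make up. A row lasts 1/8 s, in which the tool goes at most 62.5 mm and 10.7 degrees, less where a joint would pass 70% of its speed; a pose out of reach is approached as far as the arm can. A call with a gripper value outside its range is refused whole. The fingers move at their own pace and stop on an object; the grip force is fixed at half the most. Time passes only in rows, so rows that repeat a pose let the fingers close. It gives the time, the measured TCP pose, the force and the opening at its end, in the units of the state.
- monitor.get_obs(): the state, without advancing time (a new reading comes with each control period).
- viewer.camera(name): name is "scene" or "top" or "wrist"; returns the picture (400x640x3 uint8, blue, green, red); there is no depth.
- viewer.calibration(name): a dict with "fovy" (degrees; the focal length in pixels is half the picture's height over the tangent of half this angle, whatever the lens; pixels are square), "cx", "cy" (the principal point, pixels), "distortion" ([k1, k2, p1, p2, k3] as OpenCV has them; the pictures are not rectified), "extrinsics" (4x4, takes a point from camera to world coordinates). Camera axes: x right, y down, z forward; pixel columns grow to the right and rows downward; lengths in m; the calibration is good to about 2 mm. A picture is of the moment at which its call begins: read the wrist's pose just before it. calibration takes no time and is no camera call; for the wrist camera it gives the pose at the moment of the call.
- workorder.hand_in(): hands the job in, once; it reports no verdict.
Trained networks look in the newest picture that a camera, given by its name, has taken for a name from the list of things; names that differ only in an ending like _2 or _b are one class to them, and where a whole thing is asked for, a point or a joint stands for the part that bears it (a point fixed in the world has none). Each returns a list of dicts, best first, with "score" (0 to 1); they miss things now and then, are a little off and sometimes report something else, mostly with a low value. They report only what shows in the picture. A call takes as long as a camera call.
- spotter.search_frame(camera, name): "centre" ([column, row] as shares, 0 to 1, of the picture: columns of its width, rows of its height, amid what is visible of it).
- spotter.outline_of(camera, name): "region" (400x640 bool, what is visible of it) and "centre" ([column, row] as shares, 0 to 1, of the picture: columns of its width, rows of its height, amid what is visible of it).
The state is a dict: "time_s": time; "q": joint angles; "dq": joint speeds; "joint_efforts": joint torques, N m; "eef_pos": TCP position; "eef_rot": TCP orientation; "wrist_force": force on the tool from outside, world axes, zero at the start; "torque": the same for the moment, N m; "opening": opening from 0.0 (shut) to 1.0 (fully open).
Only numpy, scipy, OpenCV 4.12 (cv2) and the standard library are available. Lean on these libraries where they do the work, as an engineer would, in place of code of your own. Each camera call takes 0.05 s, during which the arm holds its last target. There are 200 camera calls.

### The job

Open the small white rice cooker: press the wide oblong lid release key in the middle of its front deck so that the sprung lid pops up, and leave the small round cook key beside it alone. The open lid keeps rocking on its spring, so take hold of it or rest the fingers against it for about a second until it is still, then let go gently so that it is left standing upright and at rest.

Things in the scene. Friction and masses are not known exactly. Their poses are not given: they have to be found in the camera images.
- release_key_top (a point): Top centre of the lid release key: white oblong, 40 mm (y) x 22 mm (x), middle of the cooker's grey front deck, 111 mm above the table, 9 mm above the deck. Axes: x to the cooker's back (lid hinge), y to its left, z up. Sprung: 6 mm straight down, 2 N to start, 5.5 N fully down; frees the lid after 4 mm. The shut lid's front edge is 31 mm behind it (+x). The cooker is fixed, 160 mm wide.
- cook_key_top (a point): Top centre of the cook key: white, round, 18 mm across, on the same deck, 52 mm to the right (-y) of the release key and just as high; goes down 6 mm on a like spring. Leave it alone.
- cooker_lid: Round white lid, 152 mm across, 14 mm thick, front tab. Origin: middle of the hinge axis, 114 mm up, 195 mm behind the release key. Shut, its axes are the cooker's and it reaches along its -x; it turns about +y, up and back. Open, its -x points up: a weak, hardly damped spring holds it upright, so once popped it rocks about upright, some 20 degrees each way at first, 0.85 s a swing, 8 s long.
- lid_edge (a point): Middle of the front edge of the lid's tab, 164 mm from the hinge axis; moves with the lid. Shut: 114 mm up. Lid upright: its top, 278 mm up, straight above the hinge. The tab, 50 mm wide and 12 mm thick (6 mm each side of this point), can be held from above, fingers before and behind; a steel latch lug, 18 mm wide, sticks out 10 mm from its inner face (front when open), 2 to 10 mm below the edge.

How it is judged:
On the way, in this order (a step that is already met when the one before it is completed fails the run):
1. the lid has popped up more than 60 degrees (angle between cooker_lid's own z axis and vertical above 1.05 rad), for 0.02 s.
2. the fingers touch the open lid and it is held still (below 0.25 rad/s) for 0.3 s (contact force between the fingers and cooker_lid above 0.1 N and angular speed of cooker_lid below 0.25 rad/s and angle between cooker_lid's own z axis and vertical above 1.05 rad), for 0.3 s.
At the end, for the whole second after the job is handed in: The lid stands open within about 14 degrees of upright and is at rest (below 0.35 rad/s), let go, and the release key is back up (angle between cooker_lid's own z axis and vertical between 1.31 and 1.81 rad and angular speed of cooker_lid below 0.35 rad/s and distance of release_key_top from where it was at the start of the episode below 0.002 m); the robot touches nothing.
It fails at once if the round cook key is pressed (more than 3 mm) (distance of cook_key_top from where it was at the start of the episode above 0.003 m).
It also fails if it takes over 45 s, if anything falls off the work surface, if the arm or the gripper's body presses on something with over 40 N, if the wrist force passes 120 N, or if a joint passes its speed limit or range.

## Working session

There is one attempt and no reset: what is moved stays moved. The work goes in short steps, Python scripts to look and compute and a tool call to move; the robot and the scene stay as the last step left them, time stands still between calls to the robot, and variables do not carry over. Pictures are saved under pics/ and viewed, about 8 in all and at most 12, crops included, and the job is handed in when it is done.

Besides the shell and the picture viewer there is one more tool, called as name([rows], argument=value, ...), one row to a line, values as JSON. move_arm: Moves the arm, as the interface text tells. Its arguments: {"type":"object","properties":{"motion":{"type":"array","items":{"type":"array"}}},"required":["motion"]}

```bash
mkdir -p pics; cat > h.py <<'E'
import numpy as np, cv2
from bench import monitor, viewer, workorder, spotter
from scipy.spatial.transform import Rotation as R
def K(c):
    f=200/np.tan(np.radians(c['fovy'])/2)
    return np.array([[f,0,c['cx']],[0,f,c['cy']],[0,0,1]])
def ray(c,px):
    u=cv2.undistortPoints(np.array([[px]],float),K(c),np.array(c['distortion'],float))[0,0]
    E=np.array(c['extrinsics']); d=E[:3,:3]@[u[0],u[1],1]; return E[:3,3],d
def atz(c,px,z):
    o,d=ray(c,px); return o+d*(z-o[2])/d[2]
def proj(c,P):
    E=np.linalg.inv(np.array(c['extrinsics']))
    return cv2.projectPoints(np.atleast_2d(P).astype(float),cv2.Rodrigues(E[:3,:3])[0],E[:3,3],K(c),np.array(c['distortion'],float))[0][:,0]
def tool():
    o=monitor.get_obs(); q=o['eef_rot']; return np.array(o['eef_pos']),R.from_quat([q[1],q[2],q[3],q[0]]),o
E
python3 - <<'E'
from h import *
p,r,o=tool(); print(o['time_s'],p,r.as_matrix().round(3).tolist(),o['opening'])
ims=[]
for n,z in(("scene",0),("top",0)):
    im=viewer.camera(n); c=viewer.calibration(n); ims.append(im)
    cv2.imwrite(f'pics/{n}0.png',im)
    for t,zz in(("release_key_top",.111),("cook_key_top",.111),("lid_edge",.114),("cooker_lid",.121)):
        for d in spotter.search_frame(n,t)[:2]:
            px=np.array(d['centre'])*[640,400]; print(n,t,round(d['score'],2),px.round(1),atz(c,px,zz).round(4))
E
```

```text
0.0 [0.16015666 0.55167949 0.23837638] [[-0.96, 0.279, -0.001], [0.279, 0.96, -0.002], [0.0, -0.002, -1.0]] 1.0026663228716752
scene release_key_top 0.57 [272.7 222.1] [0.4653 0.0705 0.111 ]
scene lid_edge 0.63 [315.3 189.5] [0.5741 0.0946 0.114 ]
scene cooker_lid 0.61 [312.8 186. ] [0.5716 0.0992 0.121 ]
top release_key_top 0.71 [307.6 248. ] [0.4663 0.0799 0.111 ]
top cook_key_top 0.52 [298.5 198.8] [0.5792 0.1001 0.111 ]
top cook_key_top 0.41 [332.5 239.7] [0.4843 0.0238 0.111 ]
top lid_edge 0.75 [298.  200.3] [0.575  0.1011 0.114 ]
top cooker_lid 0.68 [294.9 200.3] [0.5736 0.1076 0.121 ]
top cooker_lid 0.53 [306.9 247.6] [0.4664 0.081  0.121 ]
```

```bash
python3 - <<'E'
import cv2
a=cv2.imread('pics/top0.png')[130:330,190:450]; b=cv2.imread('pics/scene0.png')
cv2.imwrite('pics/t1.png',cv2.resize(a,(780,600),interpolation=cv2.INTER_CUBIC))
E
```

```text
(no output)
```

View pics/t1.png

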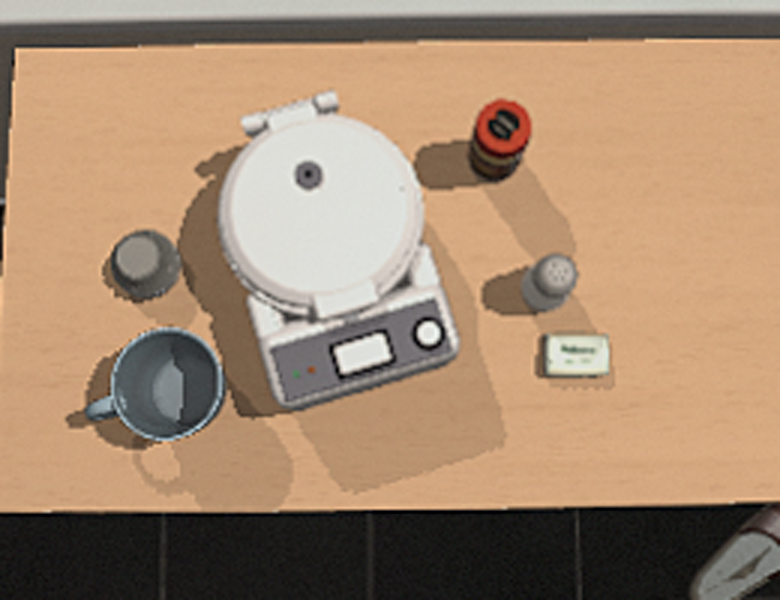

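View pics/scene0.png

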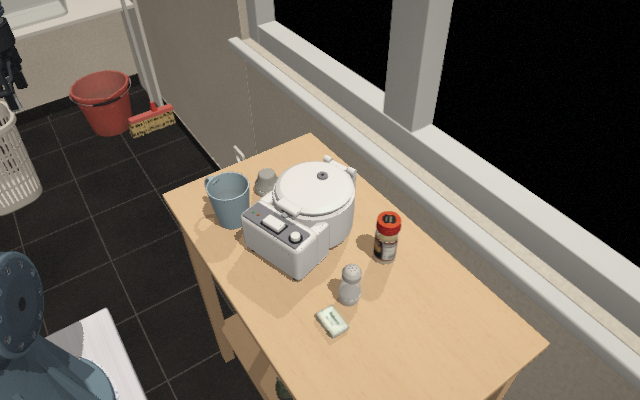

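The top view (crop ×3, offset 190,130) shows the release key at crop (362,355), the cook key at (429,334), and the hinge ends near (250,123) and (327,102). The cooker is yawed about 15°. A mug stands to its left and small items to its right.

```bash
python3 - <<'E'
from h import *
c=viewer.calibration("top")
f=lambda x,y,z:atz(c,(190+x/3-.33,130+y/3-.33),z)
k=f(362,355,.111);ck=f(429,334,.111);h=(f(250,123,.118)+f(327,102,.118))/2
print(k,ck,h,np.linalg.norm(k-ck),np.linalg.norm((h-k)[:2]))
a=h-k;print(np.degrees(np.arctan2(a[1],a[0])));b=k-ck;print(np.degrees(np.arctan2(-b[0],b[1])))
s=viewer.calibration("scene"); print(atz(s,(274,224.5),.111), atz(s,(295,237.5),.111))
print(np.array(c['extrinsics'])[:3,3],c['fovy'])
w=viewer.calibration("wrist");p,r,o=tool();E=np.array(w['extrinsics']);print(r.inv().apply(E[:3,3]-p),r.inv().as_matrix()@E[:3,:3],w['fovy'])
E
```

```text
[0.4662193  0.07368911 0.111     ] [0.48127393 0.02343573 0.111     ] [0.65326981 0.12911896 0.118     ] 0.05245992729162445 0.195090639749473
16.506465541896592
16.67687025491278
[0.46419444 0.06410437 0.111     ] [0.47838626 0.01653798 0.111     ]
[0.39349702 0.04725991 0.96752969] 55.30375766111565
[ 8.22231712e-02  4.96121741e-05 -1.33754196e-01] [[-2.85720843e-04 -9.46636214e-01 -3.22303888e-01]
 [ 9.99999839e-01 -4.28225675e-04  3.71243224e-04]
 [-4.89451080e-04 -3.22303731e-01  9.46636184e-01]] 63.38776800921449
```

```bash
cat >> h.py <<'E'
YAW=np.radians(16.6)
def base(yaw=YAW,tilt=0):
    x=np.array([-np.sin(yaw),np.cos(yaw),0]); y=np.array([np.cos(yaw),np.sin(yaw),0])
    return R.from_matrix(np.c_[x,y,[0,0,-1]])*R.from_euler('x',tilt,degrees=True)
def plan(P,Rt):
    p,r,o=tool(); print('t',round(o['time_s'],2),'p',p.round(4),'F',np.round(o['wrist_force'],1),'open',round(o['opening'],2))
    print('shift',(r.inv().apply(np.array(P)-p)/.06).round(3),'turn',(np.degrees((r.inv()*Rt).as_rotvec())/8).round(3))
E
python3 -c "
from h import *
plan([.466,.073,.25],base())"
```

```text
t 0.5 p [0.1604 0.5522 0.2393] F [0.3 0.7 0.2] open 1.0
shift [-7.119 -6.248 -0.179] turn [-0.    0.    7.15]
```

move_arm([
  [[-7.12,-6.25,-0.18],[0,0,7.15],100],
  [[-7.12,-6.25,-0.18],[0,0,7.15],100],
  [[-7.12,-6.25,-0.18],[0,0,7.15],100],
  [[-7.12,-6.25,-0.18],[0,0,7.15],100],
  [[-7.12,-6.25,-0.18],[0,0,7.15],100],
  [[-7.12,-6.25,-0.18],[0,0,7.15],50],
  [[-7.12,-6.25,-0.18],[0,0,7.15],0],
  [[-7.12,-6.25,-0.18],[0,0,7.15],0],
  [[-7.12,-6.25,-0.18],[0,0,7.15],0],
  [[-7.12,-6.25,-0.18],[0,0,7.15],0],
])

```text
time_s: 1.75
eef_pos: [0.4678, 0.0695, 0.2504]
eef_rot: [0.001, 0.6, 0.8, -0.0]
wrist_force: [-0.6, 0.3, 0.3]
opening: -0.001
```

move_arm([
  [[0,0,0],[0,0,0],0],
  [[0,0,0],[0,0,0],0],
])

```text
time_s: 2.0
eef_pos: [0.4653, 0.0741, 0.25]
eef_rot: [-0.0, 0.597, 0.802, 0.0]
wrist_force: [0.3, 0.2, 0.3]
opening: -0.001
```

```bash
python3 - <<'E'
from h import *
c=viewer.calibration("wrist"); im=viewer.camera("wrist"); cv2.imwrite('pics/w1.png',im)
for t,zz in(("release_key_top",.111),("cook_key_top",.111),("lid_edge",.114)):
    for d in spotter.search_frame("wrist",t)[:2]:
        px=np.array(d['centre'])*[640,400]; print(t,round(d['score'],2),px.round(1),atz(c,px,zz).round(4))
p,r,o=tool();print(p)
print(proj(c,[.466,.073,.111]),proj(c,[.481,.0235,.111]),proj(c,p+[0,0,-.008]))
E
```

```text
release_key_top 0.98 [316.9 187.9] [0.4689 0.077  0.111 ]
cook_key_top 0.67 [446.3 186.2] [0.5772 0.111  0.111 ]
cook_key_top 0.51 [314.  240.1] [0.481  0.0279 0.111 ]
lid_edge 0.91 [447.7 184.7] [0.5763 0.1131 0.114 ]
[0.4656033  0.07396135 0.25019276]
[[312.44813501 191.15550269]] [[312.64712755 244.23336891]] [[312.09311798 266.82453233]]
```

View pics/w1.png

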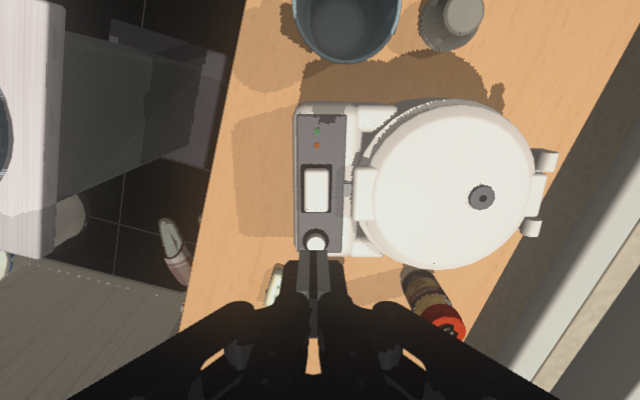

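The wrist view confirms the key at pixel (316.5,189), the cook key at (315,241), the tab centre at (365,193) and the hinge near (538,194). The gripper is shut and the yaw agrees.

```bash
cat >> h.py <<'E'
CX=np.array([np.cos(YAW),np.sin(YAW),0]); KEY=np.array([.4685,.0755,.111]); HINGE=KEY+.195*CX+[0,0,.003]
E
python3 - <<'E'
from h import *
w=viewer.calibration("wrist"); print((atz(w,(545,160),.118)+atz(w,(532,228),.118))/2,HINGE, atz(w,(316.5,189.3),.111))
plan(KEY-.007*CX+[0,0,.016],base())
E
```

```text
[0.65420984 0.12741058 0.118     ] [0.6553729  0.13120923 0.114     ] [0.46936081 0.0753695  0.111     ]
t 2.2 p [0.4656 0.074  0.2502] F [-0.1 -0.5  0.3] open 0.0
shift [ 0.011 -0.063  2.053] turn [ 0.001 -0.     0.014]
```

move_arm([
  [[0.01,-0.06,1.0],[0,0,0],0],
  [[0.01,-0.06,1.8],[0,0,0],0],
  [[0.01,-0.06,2.05],[0,0,0],0],
  [[0.01,-0.06,2.05],[0,0,0],0],
  [[0.01,-0.06,2.05],[0,0,0],0],
])

```text
time_s: 2.82
eef_pos: [0.4641, 0.0724, 0.1291]
eef_rot: [0.001, 0.598, 0.802, 0.001]
wrist_force: [0.0, -0.2, 0.7]
opening: 0.001
```

move_arm([
  [[0,0,0.07],[0,0,0],0],
  [[0,0,0.13],[0,0,0],0],
  [[0,0,0.16],[0,0,0],0],
  [[0,0,0.16],[0,0,0],0],
])

```text
time_s: 3.32
eef_pos: [0.4627, 0.0723, 0.1177]
eef_rot: [0.0, 0.598, 0.802, 0.0]
wrist_force: [0.2, 0.6, 2.3]
opening: -0.002
```

move_arm([
  [[0,0,0.04],[0,0,0],0],
  [[0,0,0.07],[0,0,0],0],
  [[0,0,0.07],[0,0,0],0],
])

```text
time_s: 3.7
eef_pos: [0.4617, 0.0722, 0.1133]
eef_rot: [-0.0, 0.598, 0.802, -0.001]
wrist_force: [-6.3, -0.1, 8.6]
opening: 0.002
```

```bash
python3 - <<'E'
from h import *
im=viewer.camera("top"); cv2.imwrite('pics/t2.png',cv2.resize(im[130:330,190:450],(520,400)))
plan(KEY,base())
E
```

```text
t 3.75 p [0.4617 0.0722 0.1133] F [-5.3 -1.9  8.4] open 0.0
shift [0.021 0.124 0.039] turn [-0.012  0.     0.001]
```

View pics/t2.png

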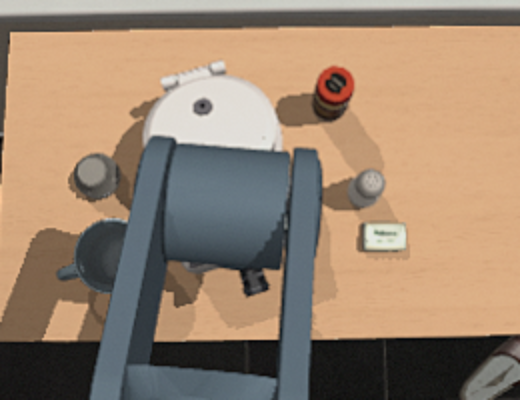

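The lid still looks shut in the picture, but the -6 N along the cooker's -x suggests it is unlatched and leaning on the gripper. I'll back off toward the robot and up.

move_arm([
  [[0,-0.2,-0.15],[0,0,0],0],
  [[0,-0.9,-0.4],[0,0,0],0],
  [[0,-1.4,-0.7],[0,0,0],0],
  [[0,-1.4,-0.7],[0,0,0],0],
])

```text
time_s: 4.25
eef_pos: [0.3811, 0.0482, 0.1558]
eef_rot: [0.001, 0.598, 0.802, 0.0]
wrist_force: [0.1, 0.2, 0.1]
opening: -0.005
```

```bash
python3 - <<'E'
from h import *
im=viewer.camera("scene"); a=im[100:340,160:480]
im2=viewer.camera("top"); b=im2[110:350,180:500]
cv2.imwrite('pics/s2.png',cv2.resize(np.hstack([a,b]),(800,300)))
plan(KEY,base())
E
```

```text
t 4.35 p [0.3822 0.0484 0.1553] F [ 0.3  0.9 -0. ] open -0.0
shift [0.024 1.507 0.739] turn [ 0.007  0.003 -0.004]
```

View pics/s2.png

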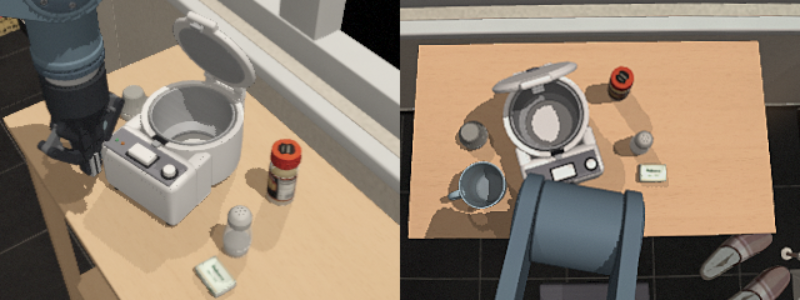

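The lid has popped and is rocking about upright, and the release key is clear. I'll go up and over the hinge with the gripper open, then wait for the rocking to shrink.

```bash
python3 - <<'E'
from h import *
plan(HINGE-.005*CX+[0,0,.256],base())
E
```

```text
t 4.35 p [0.3822 0.0484 0.1553] F [ 0.3  0.9 -0. ] open -0.0
shift [ 0.024  4.677 -3.575] turn [ 0.007  0.003 -0.004]
```

move_arm([
  [[0,0,-1.0],[0,0,0],100],
  [[0,0,-2.0],[0,0,0],100],
  [[0,0.3,-3.0],[0,0,0],100],
  [[0,1.2,-3.57],[0,0,0],100],
  [[0.02,2.2,-3.57],[0,0,0],100],
  [[0.02,3.2,-3.57],[0,0,0],100],
  [[0.02,4.2,-3.57],[0,0,0],100],
  [[0.02,4.68,-3.57],[0,0,0],100],
  [[0.02,4.68,-3.57],[0,0,0],100],
  [[0.02,4.68,-3.57],[0,0,0],100],
])

```text
time_s: 5.6
eef_pos: [0.6505, 0.1299, 0.368]
eef_rot: [-0.001, 0.598, 0.802, -0.001]
wrist_force: [0.1, -0.1, -0.1]
opening: 0.998
```

move_arm([
  [[0,0,0],[0,0,0],100],
  [[0,0,0],[0,0,0],100],
  [[0,0,0],[0,0,0],100],
  [[0,0,0],[0,0,0],100],
  [[0,0,0],[0,0,0],100],
  [[0,0,0],[0,0,0],100],
  [[0,0,0],[0,0,0],100],
  [[0,0,0],[0,0,0],100],
  [[0,0,0],[0,0,0],100],
  [[0,0,0],[0,0,0],100],
])

```text
time_s: 6.85
eef_pos: [0.6507, 0.1298, 0.3695]
eef_rot: [0.0, 0.598, 0.802, 0.0]
wrist_force: [0.4, 0.1, -0.1]
opening: 0.997
```

move_arm([
  [[0,0,0],[0,0,0],100],
  [[0,0,0],[0,0,0],100],
  [[0,0,0],[0,0,0],100],
  [[0,0,0],[0,0,0],100],
  [[0,0,0],[0,0,0],100],
  [[0,0,0],[0,0,0],100],
  [[0,0,0],[0,0,0],100],
  [[0,0,0],[0,0,0],100],
  [[0,0,0],[0,0,0],100],
  [[0,0,0],[0,0,0],100],
])

```text
time_s: 8.1
eef_pos: [0.6507, 0.1298, 0.3695]
eef_rot: [-0.0, 0.598, 0.802, 0.0]
wrist_force: [-0.3, 0.6, -0.4]
opening: 0.997
```

move_arm([
  [[0,0,0],[0,0,0],100],
  [[0,0,0],[0,0,0],100],
  [[0,0,0],[0,0,0],100],
  [[0,0,0],[0,0,0],100],
  [[0,0,0],[0,0,0],100],
  [[0,0,0],[0,0,0],100],
  [[0,0,0],[0,0,0],100],
  [[0,0,0],[0,0,0],100],
  [[0,0,0],[0,0,0],100],
  [[0,0,0],[0,0,0],100],
])

```text
time_s: 9.35
eef_pos: [0.6507, 0.1298, 0.3695]
eef_rot: [-0.0, 0.598, 0.802, -0.0]
wrist_force: [-0.4, -0.1, 0.5]
opening: 1.001
```

move_arm([
  [[0,0,0],[0,0,0],100],
  [[0,0,0],[0,0,0],100],
  [[0,0,0],[0,0,0],100],
  [[0,0,0],[0,0,0],100],
  [[0,0,0],[0,0,0],100],
  [[0,0,0],[0,0,0],100],
  [[0,0,0],[0,0,0],100],
  [[0,0,0],[0,0,0],100],
  [[0,0,0],[0,0,0],100],
  [[0,0,0],[0,0,0],100],
])

```text
time_s: 10.6
eef_pos: [0.6507, 0.1298, 0.3695]
eef_rot: [-0.0, 0.598, 0.802, 0.0]
wrist_force: [0.9, -0.4, -0.0]
opening: 0.999
```

```bash
python3 - <<'E'
from h import *
c=viewer.calibration("wrist")
for i in range(10):
    im=viewer.camera("wrist"); t=monitor.get_obs()['time_s']
    for d in spotter.search_frame("wrist","lid_edge")[:1]:
        px=np.array(d['centre'])*[640,400]; P=atz(c,px,.275)-HINGE; print(round(t,2),round(d['score'],2),px.round(1),'along',round(P@CX,4),'left',round(P@[-CX[1],CX[0],0],4))
cv2.imwrite('pics/w2.png',im)
print(proj(c,[HINGE+[0,0,.164]]))
plan(HINGE-.005*CX+[0,0,.147],base())
E
```

```text
10.65 0.78 [307.5 187.4] along -0.0081 left 0.0152
10.75 0.55 [307.9 184.9] along -0.0078 left 0.0171
10.85 0.95 [310.1 184.2] along -0.0062 left 0.0176
10.95 0.77 [315.3 185.7] along -0.0024 left 0.0165
11.05 0.84 [316.1 186.7] along -0.0018 left 0.0157
11.15 0.73 [317.2 185.7] along -0.001 left 0.0165
11.25 0.82 [311.7 185.2] along -0.005 left 0.0169
11.35 0.93 [310.6 184.6] along -0.0058 left 0.0173
11.45 0.69 [311.5 185.4] along -0.0052 left 0.0167
11.55 0.9 [309.7 184.7] along -0.0065 left 0.0173
[[318.52335932 208.21835501]]
t 11.6 p [0.6507 0.1298 0.3695] F [-0.1 -0.1 -0.3] open 1.0
shift [ 1.000e-03 -2.000e-03  1.808e+00] turn [ 0.     0.    -0.001]
```

View pics/w2.png

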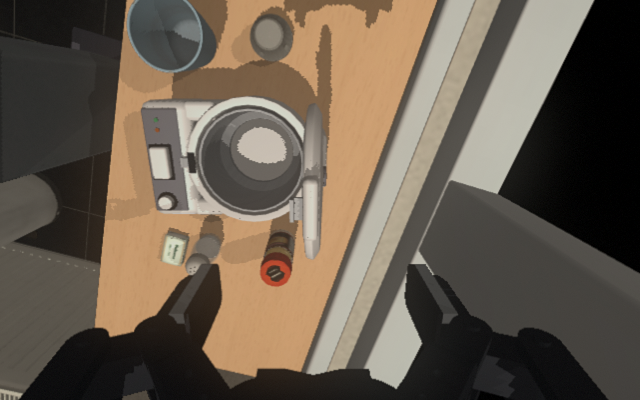

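The lid stands nearly upright, with its tab centre near pixel (312,207) and the lug at (296,208). It rocks by only about ±4 mm. The fingers straddle it, so I descend with a small shift toward the front, then close.

move_arm([
  [[0,-0.08,0.5],[0,0,0],100],
  [[0,-0.08,1.0],[0,0,0],100],
  [[0,-0.08,1.4],[0,0,0],100],
  [[0,-0.08,1.75],[0,0,0],100],
  [[0,-0.08,1.75],[0,0,0],100],
])

```text
time_s: 12.22
eef_pos: [0.6449, 0.1284, 0.2623]
eef_rot: [-0.002, 0.598, 0.802, -0.001]
wrist_force: [0.6, -0.1, -0.5]
opening: 0.995
```

```bash
python3 - <<'E'
from h import *
im=viewer.camera("wrist"); cv2.imwrite('pics/w3.png',im)
plan(HINGE-.0095*CX+[0,0,.147],base())
E
```

```text
t 12.28 p [0.6458 0.1284 0.2641] F [-0.4 -0.2  0.4] open 1.0
shift [-0.001  0.009  0.051] turn [-0.01  -0.003 -0.   ]
```

View pics/w3.png

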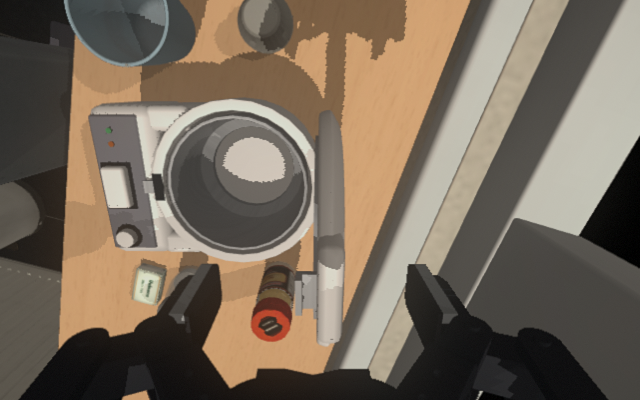

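move_arm([
  [[0,0.03,0.04],[0,0,0],80],
  [[0,0.03,0.04],[0,0,0],60],
  [[0,0.03,0.04],[0,0,0],45],
  [[0,0.03,0.04],[0,0,0],35],
  [[0,0.03,0.04],[0,0,0],30],
  [[0,0.03,0.04],[0,0,0],27],
  [[0,0.03,0.04],[0,0,0],24],
  [[0,0.03,0.04],[0,0,0],21],
  [[0,0.03,0.04],[0,0,0],21],
])

```text
time_s: 13.4
eef_pos: [0.6486, 0.1291, 0.2625]
eef_rot: [0.001, 0.598, 0.802, 0.001]
wrist_force: [4.4, 0.8, -0.4]
opening: 0.237
```

```bash
python3 - <<'E'
from h import *
im=viewer.camera("wrist"); cv2.imwrite('pics/w4.png',im)
plan(HINGE-.0095*CX+[0,0,.147],base())
E
```

```text
t 13.45 p [0.6485 0.1291 0.2625] F [4.9 1.2 0.5] open 0.24
shift [ 0.001 -0.039  0.025] turn [ 0.015  0.001 -0.   ]
```

View pics/w4.png

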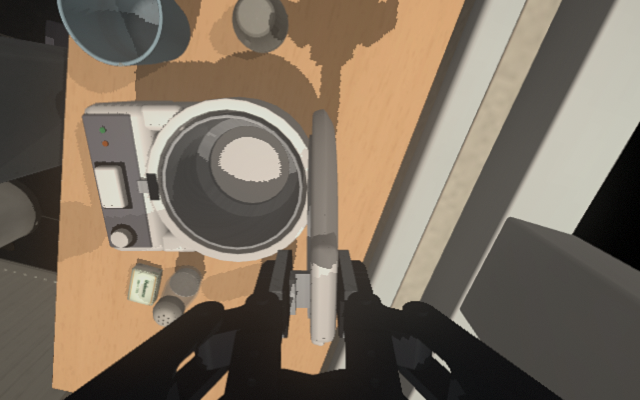

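The fingers straddle the tab and lug with the opening stalled at 0.24, so the lid is held. I hold it a little longer, then release it in small steps.

move_arm([
  [[0,0,0],[0,0,0],21],
  [[0,0,0],[0,0,0],21],
  [[0,0,0],[0,0,0],21],
  [[0,0,0],[0,0,0],21],
  [[0,0,0],[0,0,0],21],
  [[0,0,0],[0,0,0],22],
  [[0,0,0],[0,0,0],23],
  [[0,0,0],[0,0,0],23.5],
  [[0,0,0],[0,0,0],24],
  [[0,0,0],[0,0,0],24],
])

```text
time_s: 14.7
eef_pos: [0.6484, 0.1291, 0.2625]
eef_rot: [0.001, 0.598, 0.802, 0.001]
wrist_force: [4.8, 1.8, -1.2]
opening: 0.239
```

move_arm([
  [[0,0,0],[0,0,0],24.5],
  [[0,0,0],[0,0,0],25],
  [[0,0,0],[0,0,0],25.5],
  [[0,0,0],[0,0,0],26],
  [[0,0,0],[0,0,0],26.5],
  [[0,0,0],[0,0,0],27],
  [[0,0,0],[0,0,0],27.5],
  [[0,0,0],[0,0,0],28],
  [[0,0,0],[0,0,0],29],
  [[0,0,0],[0,0,0],30],
])

```text
time_s: 15.95
eef_pos: [0.6477, 0.1289, 0.262]
eef_rot: [-0.0, 0.598, 0.802, -0.0]
wrist_force: [0.5, -0.6, 0.4]
opening: 0.3
```

move_arm([
  [[0,0,0],[0,0,0],32],
  [[0,0,0],[0,0,0],34],
  [[0,0,0],[0,0,0],37],
  [[0,0,0],[0,0,0],40],
  [[0,0,0],[0,0,0],45],
  [[0,0,0],[0,0,0],50],
  [[0,0,0],[0,0,0],60],
  [[0,0,0],[0,0,0],75],
  [[0,0,0],[0,0,0],100],
  [[0,0,0],[0,0,0],100],
])

```text
time_s: 17.2
eef_pos: [0.6478, 0.1289, 0.2621]
eef_rot: [0.0, 0.598, 0.802, 0.0]
wrist_force: [0.4, 0.7, -0.5]
opening: 0.999
```

move_arm([
  [[0,0,0],[0,0,0],100],
  [[0,0,0],[0,0,0],100],
  [[0,0,-0.4],[0,0,0],100],
  [[0,0,-0.9],[0,0,0],100],
  [[0,0,-1.4],[0,0,0],100],
  [[0,0,-2.0],[0,0,0],100],
  [[0,0,-2.0],[0,0,0],100],
  [[0,0,-2.0],[0,0,0],100],
  [[0,0,-2.0],[0,0,0],100],
  [[0,0,-2.0],[0,0,0],100],
])

```text
time_s: 18.45
eef_pos: [0.6474, 0.1289, 0.3807]
eef_rot: [-0.001, 0.598, 0.802, -0.001]
wrist_force: [0.4, -0.3, 0.1]
opening: 1.001
```

```bash
python3 - <<'E'
from h import *
c=viewer.calibration("wrist")
for i in range(8):
    im=viewer.camera("wrist"); t=monitor.get_obs()['time_s']
    for d in spotter.search_frame("wrist","lid_edge")[:1]:
        px=np.array(d['centre'])*[640,400]; P=atz(c,px,.275)-HINGE; print(round(t,2),round(d['score'],2),px.round(1),'along',round(P@CX,4),'left',round(P@[-CX[1],CX[0],0],4))
s=viewer.camera("scene")
cv2.imwrite('pics/w5.png',cv2.resize(np.hstack([im,s]),(800,250)))
plan(HINGE,base())
E
```

```text
18.5 0.7 [314.7 181.5] along -0.0063 left 0.0167
18.7 0.65 [315.4 178.8] along -0.0058 left 0.0188
18.8 0.64 [314.8 181.9] along -0.0062 left 0.0164
18.9 0.72 [315.8 182.1] along -0.0055 left 0.0163
19.0 0.84 [316.2 184.7] along -0.0052 left 0.0142
19.2 0.65 [314.4 179.7] along -0.0066 left 0.0182
t 19.3 p [0.6478 0.1289 0.3821] F [ 0.1 -0.   0.4] open 1.0
shift [-0.     0.132  4.468] turn [-0. -0. -0.]
```

View pics/w5.png

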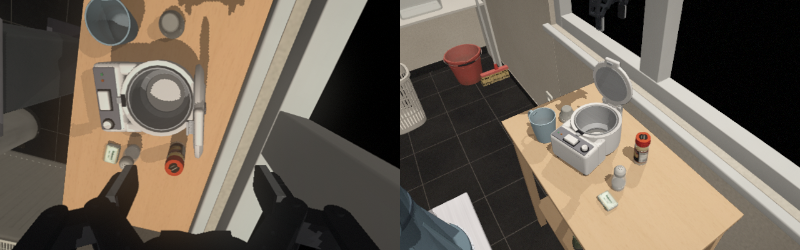

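The lid stands upright and is still: its edge stays within about ±0.7 mm over 0.7 s. The gripper is clear above it, and both keys look up. Handing in.

```bash
python3 -c "
from bench import workorder
print(workorder.hand_in())"
```

```text
the job is handed in; nothing more can be done
None
```

The lid is open, upright and at rest, and the job is handed in; no verdict was reported.

- **Press:** I pressed the release key with shut fingers until the lid was free, at about 8.6 N. A push of about 6 N back along the cooker suggested the lid was leaning on the gripper. It popped up when I backed away. The pressing fingers stayed on the release key, about 50 mm from the cook key.
- **Hold:** I let the rocking shrink to about ±4 mm at the lid's edge, then gripped the tab and lug for about 1.5 s. The wrist read about 5 N sideways during the grip, probably because the two fingers touched at different heights. I then opened in small steps and lifted clear.
- **Last checks:** At about 19 s the lid's edge moved less than ±1 mm over 0.7 s, which is the detector's noise. The edge sat about 6 mm forward of my first hinge estimate, the same offset as before the grip. I take that as an error in the estimate rather than a tilt of the lid. Both keys looked up in the final picture, and the wrist force was near zero with the gripper open above the lid.

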